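# Bolt the slide case shut

### The arm

A 6-joint arm with a two-finger parallel gripper is mounted at the origin on the work surface. World frame = base frame: x ahead of the robot, y to its left, z up, the work surface at z = 0. Lengths are in m, angles in rad, forces in N, time in s.
With the tool pointing down it reaches from about 0.3 to 0.875 m from the base axis. Payload 6.4 kg.
Tool frame: the origin (TCP) lies between the finger pads; the fingertips stand ctrl.tip_extent ahead of it and the grasp point (between the pads) is the TCP (ctrl.tip_extent is the distance from the TCP to the fingertips, in m); z points along the fingers, y is the line along which they close (so a half turn about z gives the same grasp; the last joint's range is limited). The gripper opens to 85 mm and grips with 20 to 120 N. Pads are 22 mm wide; open, the fingers measure 114 mm over their backs; the gripper's body (76 mm by 85 mm) begins 54 mm behind the grasp point. The pads swing forward as they close: fully open they stand 13 mm farther back than shut.
Start: joints at [-1.37, 0.181, 1.607, -0, 1.354, -0.206], TCP at [0.228, -0.528, 0.25] pointing down, gripper open.
Joint ranges: [-2.99, 2.99], [-0.89, 2.07], [0.3, 2.58], [-1.14, 4.28], [0, 2.63], [-3.12, 3.12]. Speed limits (rad/s): [2.57, 2.57, 3.01, 3.14, 3.14, 3.14].

### API

Orientations are given as a unit quaternion [w, x, y, z].
In Python, from bench import ctrl gives the robot as it stands.
- The arm moves only by the tool send_rows, never from a script. Its arguments are lists of equal length, an entry for each row: "dr": the turn, a rotation vector about the tool's x, y, z in units of 6 degrees (1.0 is 6 degrees), a list of three; "xyz": the shift along the tool's x, y, z in cm, a list of three; "jaw": the opening in per cent of the stroke, from 0 (shut) to 100 (fully open). In form: {"dr": [[wx, wy, wz], ...], "xyz": [[dx, dy, dz], ...], "jaw": [jaw, ...]}. A call has exactly 8 rows; each row is the pose to reach, as a shift and turn from the pose commanded when the call began, along the tool's axes at that moment; what a row does not reach only later rows make up. A row lasts 1/8 s, in which the tool goes at most 62.5 mm and 10.7 degrees, less where a joint would pass 70% of its speed; a pose out of reach is approached as far as the arm can. A call with a gripper value outside its range is refused whole. The fingers move at their own pace and stop on an object; the grip force is fixed at half the most. Time passes only in rows, so rows that repeat a pose let the fingers close, or fill a call up. It gives the time, the measured TCP pose, the force, the opening and the grip force at its end, in the units of the state.
- ctrl.get_obs(): the state, without advancing time (a new reading comes with each control period).
- ctrl.camera(name): name is "scene" or "top"; returns the picture (400x640x3 uint8, red, green, blue); there is no depth.
- ctrl.calibration(name): a dict with "camera_matrix" (3x3 intrinsics, pixels), "world_from_camera" (4x4, takes a point from camera to world coordinates). Camera axes: x right, y up, looking along -z (the intrinsics and any distortion apply to the point x, -y, -z); pixel columns grow to the right and rows downward; lengths in m; the calibration is good to about 2 mm. A picture is of the moment at which its call begins. calibration takes no time and is no camera call.
- ctrl.hand_in(): hands the job in; it is judged then, once.
The state is a dict: "time_s": time; "q": joint angles; "dq": joint speeds; "joint_efforts": joint torques, N m; "eef_pos": TCP position; "eef_rot": TCP orientation; "wrist_force": force on the tool from outside, world axes, zero at the start; "torque": the same for the moment, N m; "opening": opening from 0.0 (shut) to 1.0 (fully open); "grasp_force": force on a finger pad.
Only numpy, scipy, OpenCV 4.12 (cv2) and the standard library are available. Lean on these libraries where they do the work, as an engineer would, in place of code of your own. Each camera call takes 0.05 s, during which the arm holds its last target. There are 200 camera calls.

### The job

Bolt the lid of the blue microscope-slide case: push the white peg to turn the orange disc until its slot lines up with the steel bar, then push the bar by its green tab through the slot until it is fully home in the keeper. Only push with the fingers: do not lift the bar, and leave the bottle, the slide box and the jar where they stand.

Things in the scene. Friction and masses are not known exactly. Their poses are not given: they have to be found in the camera images.
- case: Low slide case fixed to the bench, 230 mm (x) by 355 mm (y) by 70 mm high, blue with a grey lid, an aluminium lock plate along its middle. Origin: on the turning axis of the disc, at bench level (the case reaches from y = -270 to +85 mm and x = -115 to +115 mm of it; lid top at 70 mm, plate top at 74 mm). Its y axis is the direction in which the bar slides home; z is up; it stands yawed on the bench.
- disc (a joint): Angle of the orange slotted disc about the vertical axis through the case's origin, rad: 0 = slot lined up with the bar; positive = turned clockwise seen from above. It starts well on the positive side, so turn it counter-clockwise from above to reach 0. It travels from -0.5 to 1.9 with no stop or click at 0 and stays where it is left (friction about 0.05 N m, i.e. some 2 N at the peg). The bar passes within about 0.08 rad of 0; its tapered nose helps to centre the disc.
- disc_centre (a point): Centre of the disc's top face, 98 mm above the bench. The disc is 84 mm across; a straight slot 22 mm wide, open at the top and floored in black 19 mm below the disc's top, runs right across it.
- disc_peg (a point): Centre of the top of the white upright peg on the disc: 12 mm in diameter, 26 mm tall, from 98 to 124 mm above the bench, 30 mm from the disc's axis. With the joint at 0 it stands straight towards the case's -x side of the axis (beside the slot); at angle q it is turned clockwise by q from there, towards the keeper.
- bar: Loose steel bar lying in an open-topped channel on the case, 160 mm long (y), 14 mm wide and high, 0.28 kg, with a tapered nose at +y (last 20 mm, 6 mm wide at the tip) and a green push tab on top of its -y end. Origin: middle of its underside, 80 mm above the bench. It slides along the case's y; channel 17 mm wide with walls up to 89 mm above the bench; some 2 to 3 N move it.
- bar_nose (a point): Tip of the bar's nose, at +y of the bar, 87 mm above the bench. At the start 13 to 53 mm short of the disc's rim. A staple (14 mm long, top 100 mm above the bench, 2 mm clear of the bar) bridges the channel at its disc end and keeps the bar down once it has passed under; the green tab stops 4 mm short of it when the bar is home.
- bar_push (a point): Middle of the flat back (-y) face of the green tab on the bar, where it is to be pushed, 111 mm above the bench. The tab is 36 mm wide (x), 14 mm thick (y) and stands from 94 to 124 mm above the bench, with nothing as tall within 60 mm of its path.
- keeper_end (a point): Middle of the end wall inside the dark steel keeper beyond the disc (a tunnel 20 mm wide, 20 mm high, mouth 52 mm from the disc's axis along the case's y, end wall at 78 mm; its roof is 102 mm above the bench). The bar is fully home when its nose meets this point.
- oil_bottle: Small amber bottle, 28 mm in diameter, 55 mm tall, standing on the lid at the case's +x side, about 85 mm from the bar's line. Origin: centre of its underside. Leave alone.
- slide_box: Yellow slide box 50 by 90 by 32 mm on the bench on the case's robot side (-x). Origin: centre of its underside. Leave alone.
- specimen_jar: Glass jar with a white lid, 50 mm in diameter, 60 mm tall, on the bench beyond the keeper end of the case (+y). Origin: centre of its underside. Leave alone.
Mind the look-alikes: they are no part of the job. Several things have the shape of the bar; the one meant has the colours described above.

How it is judged:
On the way, in this order (a step that is already met when the one before it is completed fails the run):
1. the disc's slot is lined up with the bar (value of joint disc between -0.11 and 0.11 rad), for 0.2 s.
2. the bar is through the disc and home in the keeper (y of bar_nose in the frame of case above 0.072 m), for 0.2 s.
At the end, for the whole second after the job is handed in: The disc's slot is lined up with the bar (within 0.11 rad), the bar lies flat through the slot with its nose inside the keeper within 6 mm of the end wall, and the bar is at rest (all of step 1 and y of bar_nose in the frame of case above 0.072 m and x of bar_nose in the frame of case between -0.008 and 0.008 m and z of bar_nose in the frame of case below 0.095 m and z of bar_push in the frame of case below 0.118 m and linear speed of bar below 0.01 m/s); the robot touches nothing.
It fails at once if the bar is lifted (either end more than 12 mm above where it slides) (z of bar_push in the frame of case above 0.123 m or z of bar_nose in the frame of case above 0.099 m).
It fails at once if a bystander is moved by more than 30 mm (distance of any of oil_bottle, slide_box, specimen_jar from where it was at the start of the episode above 0.03 m).
It fails at once if the bottle or the jar is tipped over (angle between any of oil_bottle, specimen_jar's own z axis and vertical above 0.6 rad).
It also fails if it takes over 51 s, if anything falls off the work surface, if the arm or the gripper's body presses on something with over 40 N, if the wrist force passes 120 N, or if a joint passes its speed limit or range.

## Working session

There is one attempt and no reset: what is moved stays moved. The work goes in short steps, Python scripts to look and compute and a tool call to move; the robot and the scene stay as the last step left them, time stands still between calls to the robot, and variables do not carry over. Pictures are saved under pics/ and viewed, at most 10 in all, crops included, and the job is handed in when it is done.

Besides the shell and the picture viewer there is one more tool, called after "Call:" in YAML: its name, and indented under it one key for each argument. send_rows: Moves the arm, as the interface text tells. Its arguments: {"type":"object","properties":{"dr":{"type":"array","items":{"type":"array","items":{"type":"number"}}},"xyz":{"type":"array","items":{"type":"array","items":{"type":"number"}}},"jaw":{"type":"array","items":{"type":"number"}}},"required":["dr","xyz","jaw"]}

```bash
mkdir -p pics; python3 - <<'E'
from bench import ctrl
import cv2
for n in("scene","top"):
    cv2.imwrite(f"pics/{n}0.png",ctrl.camera(n)[:,:,::-1]); c=ctrl.calibration(n); print(n,c)
print(ctrl.tip_extent,ctrl.get_obs())
E
```

```text
scene {'camera_matrix': array([[460.81895972,   0.        , 323.31509078],
       [  0.        , 460.81895972, 200.55533743],
       [  0.        ,   0.        ,   1.        ]]), 'world_from_camera': array([[-0.24944611, -0.55026443,  0.7968599 ,  1.34130213],
       [ 0.96837684, -0.14581054,  0.20244898,  0.23999159],
       [ 0.0047901 ,  0.82216078,  0.5692352 ,  0.64156088],
       [ 0.        ,  0.        ,  0.        ,  1.        ]])}
top {'camera_matrix': array([[417.11649648,   0.        , 316.9467795 ],
       [  0.        , 417.11649648, 197.16429105],
       [  0.        ,   0.        ,   1.        ]]), 'world_from_camera': array([[-0.00988259,  0.99135549, -0.13083056,  0.4486073 ],
       [-0.99987681, -0.01139247, -0.01079733,  0.03703569],
       [-0.01219448,  0.13070774,  0.99134594,  0.94980755],
       [ 0.        ,  0.        ,  0.        ,  1.        ]])}
0.019 {'time_s': 0.1, 'q': array([-1.37029209e+00,  1.81488352e-01,  1.60791028e+00, -1.28819240e-05,
        1.35381920e+00, -2.06301771e-01]), 'dq': array([-0.00095216, -0.0017103 , -0.00333848, -0.00116508, -0.00166605,
        0.00071395]), 'joint_efforts': array([-5.01180130e-04, -4.45884275e+01, -3.52240455e+01, -4.60261817e-04,
        4.20043798e-03,  2.56636035e-06]), 'eef_pos': array([ 0.22742967, -0.52759258,  0.24946098]), 'eef_rot': array([-8.12603206e-04,  9.79384227e-01,  2.02004642e-01, -3.93328338e-06]), 'wrist_force': array([ 0.08344518, -0.44244656, -0.59910353]), 'torque': array([ 0.02698931,  0.00819852, -0.04092571]), 'grasp_force': 0.0, 'opening': 1.003433553664157}
```

View pics/scene0.png

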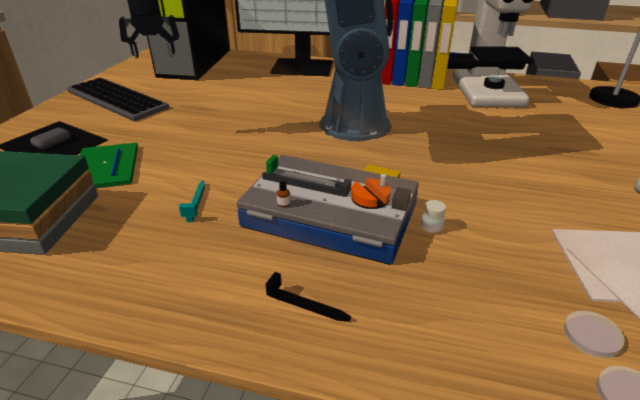

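View pics/top0.png

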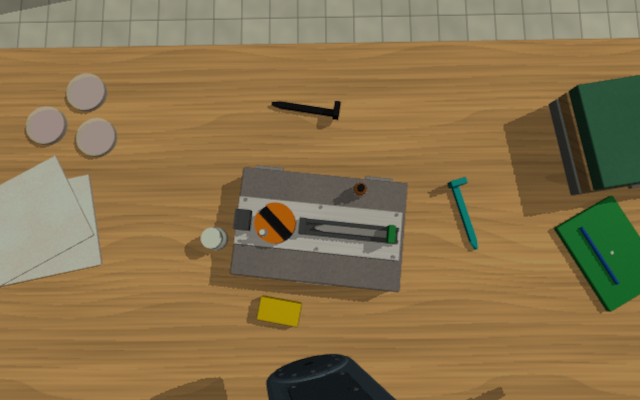

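The job's bar is the steel one in the case, with its green tab at top (392,234) and nose near (313,229). The look-alikes are the black bar (305,108) and the teal bar (465,212). The orange disc is at (275,223), the white peg at (262,232), the bottle at (360,188), the jar at (212,238) and the box at (279,311).

```bash
cat > h.py <<'E'
from bench import ctrl
import cv2,numpy as np
def ray(n,uv,z):
    c=ctrl.calibration(n);K=c["camera_matrix"];T=c["world_from_camera"]
    d=np.linalg.inv(K)@[uv[0],uv[1],1]; d=T[:3,:3]@[d[0],-d[1],-d[2]]; o=T[:3,3]
    return o+d*(z-o[2])/d[2]
def mask(hsv,lo,hi,box):
    m=cv2.inRange(hsv,lo,hi); k=np.zeros_like(m); x0,y0,x1,y1=box; k[y0:y1,x0:x1]=255; return m&k
def cen(m):
    cs,_=cv2.findContours(m,cv2.RETR_EXTERNAL,cv2.CHAIN_APPROX_NONE)
    return np.vstack([c for c in cs if len(c)>5])
E
python3 - <<'E'
from h import *
im=cv2.imread("pics/top0.png");hsv=cv2.cvtColor(im,cv2.COLOR_BGR2HSV)
o=cen(mask(hsv,(3,160,120),(18,255,255),(245,195,305,250)))
h=cv2.convexHull(o); e=cv2.fitEllipse(h);print("disc",e)
g=cen(mask(hsv,(45,100,30),(80,255,255),(370,215,410,255)));r=cv2.minAreaRect(g);print("tab",r,cv2.boundingRect(g))
w=mask(hsv,(0,0,150),(180,90,255),(250,218,272,243)); M=cv2.moments(w,True);pw=(M['m10']/M['m00'],M['m01']/M['m00']);print("peg",pw,M['m00'])
D=ray("top",e[0],.098);T=ray("top",r[0],.122);P=ray("top",pw,.122)
print(D,T,P,"disc dia",e[1][0]/417*.85,np.linalg.norm((P-D)[:2]),np.linalg.norm((T-D)[:2]))
y=(D-T)[:2];y/=np.linalg.norm(y);x=np.array([y[1],-y[0]]);print("y",y,"yaw",np.arctan2(-y[0],y[1]))
p=(P-D)[:2];px,py=p@x,p@y;print("peg case",px,py,"q",np.arctan2(py,-px))
c=cv2.resize(im[185:265,225:415],None,fx=4,fy=4,interpolation=cv2.INTER_CUBIC);cv2.imwrite("pics/c1.png",c)
E
```

```text
disc ((274.3804016113281, 222.56629943847656), (39.954559326171875, 40.52315902709961), 83.60716247558594)
tab ((390.7664489746094, 233.56967163085938), (8.691431045532227, 17.473398208618164), 5.19442892074585) (386, 225, 10, 18)
peg (261.2631578947368, 231.3684210526316) 19.0
[0.50960119 0.13392726 0.098     ] [ 0.48366441 -0.09901892  0.122     ] [0.49068903 0.15719058 0.122     ] disc dia 0.0814421473075446 0.029980862777990273 0.2343856604535741
y [0.11065855 0.99385848] yaw -0.11088564991007988
peg case -0.021370301624012652 0.02102765658392311 q 0.7773166992149779
```

View pics/c1.png

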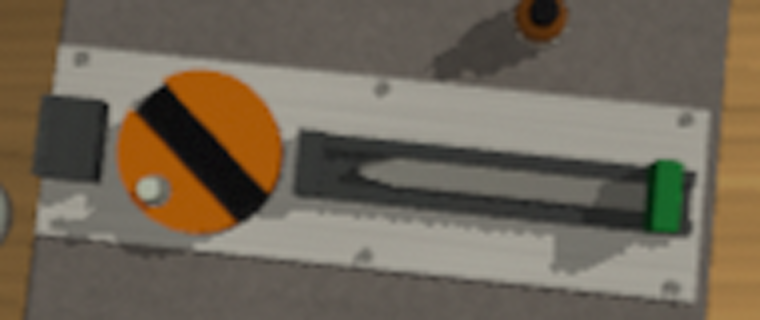

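The crop confirms it: steel bar with a green tab in the channel, orange disc with peg at crop (152,188), slot about 46° off. The disc diameter, the 30 mm peg radius and the 234 mm tab distance all agree with the description; q ≈ 0.78. I'll push the peg with shut fingers, tool x along case y, and the tip just above the disc.

```bash
cat >> h.py <<'E'
from scipy.spatial.transform import Rotation as R
D=np.array([.5096,.1339]);Y=np.array([.1107,.9939]);X=np.array([.9939,-.1107])
YAW=np.arctan2(Y[1],Y[0])
def plan(cx,cy,tip,ob=None):
    ob=ob or ctrl.get_obs();q=ob["eef_rot"];r=R.from_quat([q[1],q[2],q[3],q[0]])
    t=np.r_[D+cx*X+cy*Y,tip+.019]; m=np.column_stack([np.r_[Y,0],np.cross([0,0,-1],np.r_[Y,0]),[0,0,-1]])
    print("shift cm",np.round(r.inv().apply(t-ob["eef_pos"])*100,2),"turn",np.round((r.inv()*R.from_matrix(m)).as_rotvec()/np.radians(6),2),"world",np.round(t,3))
    p=ob["eef_pos"][:2]-D; print("now case",np.round([p@X,p@Y,ob["eef_pos"][2]-.019],4),"F",np.round(ob["wrist_force"],1),ob["time_s"],ob["opening"])
E
python3 -c "
from h import *
plan(-.026,.05,.20)"
```

```text
shift cm [ 52.3  -55.21   3.15] turn [-1.000e-02 -1.000e-02 -1.006e+01] world [0.489 0.186 0.219]
now case [-0.2072 -0.6887  0.2305] F [ 0.1 -0.4 -0.6] 0.1 1.003433553664157
```

Call:
send_rows:
  dr:
    - [0, 0, -1.2]
    - [0, 0, -2.5]
    - [0, 0, -3.8]
    - [0, 0, -5]
    - [0, 0, -6.3]
    - [0, 0, -7.6]
    - [0, 0, -8.8]
    - [0, 0, -10.06]
  xyz:
    - [4, -4, 0]
    - [8, -8, 0]
    - [12, -12.5, 0]
    - [16, -17, 0]
    - [20, -21, 0]
    - [24, -25, 0]
    - [28, -29.5, 0]
    - [32, -33.5, 0]
  jaw: [0, 0, 0, 0, 0, 0, 0, 0]

```text
time_s: 1.1
eef_pos: [0.3889, -0.0918, 0.2503]
eef_rot: [0.0, 0.744, 0.668, 0.0]
wrist_force: [1.3, 0.4, 0.2]
opening: 0.0
grasp_force: 0.0
```

```bash
python3 -c "
from h import *
plan(-.026,.05,.18)"
```

```text
shift cm [28.74  7.02  5.13] turn [0.   0.   0.04] world [0.489 0.186 0.199]
now case [-0.0949 -0.2377  0.2313] F [1.3 0.4 0.2] 1.1 0.00012785950778238423
```

Call:
send_rows:
  dr:
    - [0, 0, 0]
    - [0, 0, 0]
    - [0, 0, 0]
    - [0, 0, 0]
    - [0, 0, 0]
    - [0, 0, 0]
    - [0, 0, 0]
    - [0, 0, 0]
  xyz:
    - [4.5, 1, 1]
    - [9, 2, 2]
    - [13.5, 3, 3]
    - [18, 4, 4]
    - [22.5, 5.5, 5]
    - [27, 6.5, 5]
    - [28.7, 7, 5]
    - [28.7, 7, 5]
  jaw: [0, 0, 0, 0, 0, 0, 0, 0]

```text
time_s: 2.1
eef_pos: [0.4899, 0.1841, 0.1999]
eef_rot: [-0.0, 0.744, 0.668, -0.0]
wrist_force: [0.1, -0.0, 0.7]
opening: 0.0
grasp_force: 0.0
```

```bash
python3 -c "
from h import *
plan(-.026,.05,.11)
c=ctrl.camera('scene')[:,:,::-1];a=cv2.resize(c[90:260,270:450],None,fx=3,fy=3)
cv2.imwrite('pics/a.png',a)
for z in(.18,.167,.11): 
  w=D-.026*X+.05*Y
  k=ctrl.calibration('scene');T=np.linalg.inv(k['world_from_camera'])@np.r_[w,z,1];p=k['camera_matrix']@[T[0],-T[1],-T[2]];print(z,(p[:2]/p[2]-[270,90])*3)
"
```

```text
shift cm [ 0.23 -0.08  7.09] turn [-0.01  0.    0.02] world [0.489 0.186 0.129]
now case [-0.0251  0.0477  0.1809] F [ 0.1 -0.   0.7] 2.1 0.00036200418550102017
0.18 [389.98150769 190.6539746 ]
0.167 [388.11843526 207.13410017]
0.11 [380.27758874 276.49164805]
```

View pics/a.png

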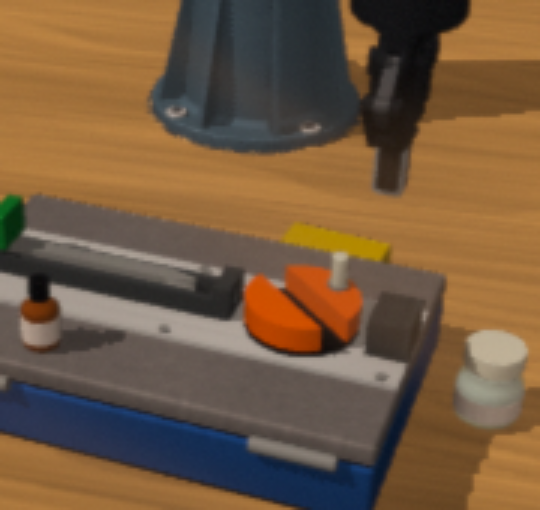

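Tip seen at crop (390,192), matching the expected tip height of 0.18. Descend to tip 0.109, then push along −y.

Call:
send_rows:
  dr:
    - [0, 0, 0]
    - [0, 0, 0]
    - [0, 0, 0]
    - [0, 0, 0]
    - [0, 0, 0]
    - [0, 0, 0]
    - [0, 0, 0]
    - [0, 0, 0]
  xyz:
    - [0.2, 0, 2]
    - [0.2, 0, 4]
    - [0.2, 0, 6]
    - [0.2, 0, 7.2]
    - [0.2, 0, 7.2]
    - [0.2, 0, 7.2]
    - [-0.3, 0, 7.2]
    - [-0.6, 0, 7.2]
  jaw: [0, 0, 0, 0, 0, 0, 0, 0]

```text
time_s: 3.15
eef_pos: [0.4897, 0.1775, 0.1288]
eef_rot: [0.0, 0.745, 0.667, 0.0]
wrist_force: [-0.7, -0.2, 0.4]
opening: 0.001
grasp_force: 0.0
```

Call:
send_rows:
  dr:
    - [0, 0, 0]
    - [0, 0, 0]
    - [0, 0, 0]
    - [0, 0, 0]
    - [0, 0, 0]
    - [0, 0, 0]
    - [0, 0, 0]
    - [0, 0, 0]
  xyz:
    - [-0.4, 0, 0]
    - [-0.8, 0, 0]
    - [-1.2, 0, 0]
    - [-1.5, 0, 0]
    - [-1.8, 0, 0]
    - [-2.1, 0, 0]
    - [-2.3, 0, 0]
    - [-2.3, 0, 0]
  jaw: [0, 0, 0, 0, 0, 0, 0, 0]

```text
time_s: 4.15
eef_pos: [0.4871, 0.1545, 0.1283]
eef_rot: [0.0, 0.745, 0.667, -0.0]
wrist_force: [-0.5, 2.3, -0.4]
opening: 0.003
grasp_force: 0.5
```

```bash
python3 -c "
from h import *
plan(-.026,.017,.109)
c=ctrl.camera('scene')[:,:,::-1];t=ctrl.camera('top')[:,:,::-1]
a=np.hstack([cv2.resize(c[130:230,310:440],None,fx=3,fy=3),cv2.resize(t[180:280,215:335],None,fx=3,fy=3)])
cv2.imwrite('pics/b.png',a)
"
```

```text
shift cm [-0.1  -0.13  0.03] turn [0. 0. 0.] world [0.486 0.154 0.128]
now case [-0.0247  0.018   0.1093] F [-0.5  2.3 -0.4] 4.15 0.003286128675498088
```

View pics/b.png

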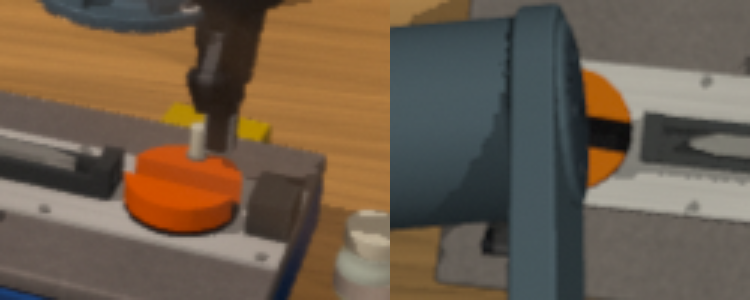

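Disc nearly aligned, peg touching the finger at 2.3 N. Back off, lift, and move behind the bar; then measure the slot with a clear top view.

Call:
send_rows:
  dr:
    - [0, 0, 0]
    - [0, 0, 0]
    - [0, 0, 0]
    - [0, 0, 0]
    - [0, 0, 0]
    - [0, 0, 0]
    - [0, 0, 0]
    - [0, 0, 0]
  xyz:
    - [0.5, 0, 0]
    - [0.5, 0, -3]
    - [0.5, 0, -6]
    - [0, 0.5, -7.5]
    - [-4, 1, -7.5]
    - [-9, 1.5, -7.5]
    - [-14, 2, -7.5]
    - [-19, 2.5, -7.5]
  jaw: [0, 0, 0, 0, 0, 0, 0, 0]

```text
time_s: 5.25
eef_pos: [0.4906, -0.0386, 0.203]
eef_rot: [0.0, 0.745, 0.667, -0.0]
wrist_force: [0.6, -1.1, 0.1]
opening: 0.003
grasp_force: 0.0
```

Call:
send_rows:
  dr:
    - [0, 0, 0]
    - [0, 0, 0]
    - [0, 0, 0]
    - [0, 0, 0]
    - [0, 0, 0]
    - [0, 0, 0]
    - [0, 0, 0]
    - [0, 0, 0]
  xyz:
    - [-4, 0, 0]
    - [-7, 0, 0]
    - [-9, 0, 0]
    - [-9.8, 0, 0]
    - [-9.8, 0, 0]
    - [-9.8, 0, 0]
    - [-9.8, 0, 0]
    - [-9.8, 0, 0]
  jaw: [0, 0, 0, 0, 0, 0, 0, 0]

```text
time_s: 6.25
eef_pos: [0.4801, -0.1336, 0.2033]
eef_rot: [0.0, 0.745, 0.667, 0.0]
wrist_force: [-0.6, -0.4, 0.3]
opening: 0.0
grasp_force: 0.0
```

```bash
cat > m.py <<'E'
from h import *
plan(0,-.270,.103)
im=ctrl.camera('top')[:,:,::-1].copy();hsv=cv2.cvtColor(im,cv2.COLOR_BGR2HSV)
w=mask(hsv,(0,0,130),(180,110,255),(262,228,290,250));M=cv2.moments(w,True)
o=mask(hsv,(3,160,120),(18,255,255),(245,195,305,250))
e=cv2.fitEllipse(cv2.convexHull(cen(o)));d=ray("top",e[0],.098)[:2]
# slot: dark pixels inside the disc
k=np.zeros_like(o);cv2.circle(k,(round(e[0][0]),round(e[0][1])),15,255,-1)
s=cv2.inRange(hsv,(0,0,0),(180,255,60))&k
pts=np.array([ray("top",p,.079)[:2] for p in np.argwhere(s>0)[:,::-1]])
v=cv2.fitLine(pts.astype(np.float32),cv2.DIST_L2,0,.001,.001).ravel()[:2];v*=np.sign(v@Y)
print("disc",d,e[1],"slot n",len(pts),"q",np.arctan2(v@X,v@Y), "white",M['m00'])
g=cen(mask(hsv,(45,100,30),(80,255,255),(290,205,410,255)));r=cv2.minAreaRect(g);T=ray("top",r[0],.122)[:2]-D;print("tab case",T@X,T@Y,cv2.boundingRect(g))
import sys;cv2.imwrite(f"pics/{sys.argv[1]}.png",cv2.resize(im[185:265,225:415],None,fx=4,fy=4,interpolation=cv2.INTER_CUBIC))
E
python3 m.py d
```

```text
shift cm [-0.09 -0.03  8.13] turn [0.   0.   0.01] world [ 0.48  -0.134  0.122]
now case [ 0.0003 -0.2691  0.1843] F [-0.6 -0.4  0.3] 6.25 1.6422664709683546e-06
disc [0.50961164 0.13389622] (40.163848876953125, 40.27119445800781) slot n 273 q 0.06351296591088461 white 193.0
tab case 6.745693069950866e-06 -0.23436918323056352 (386, 225, 10, 18)
```

View pics/d.png

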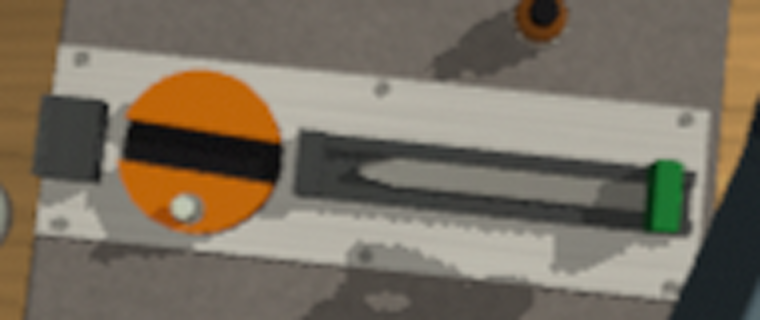

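Slot at q ≈ +0.06, inside the 0.08 the bar needs, and the tapered nose will centre it. The tab is undisturbed, on the line at y = −0.234. Descend behind it and push.

Call:
send_rows:
  dr:
    - [0, 0, 0]
    - [0, 0, 0]
    - [0, 0, 0]
    - [0, 0, 0]
    - [0, 0, 0]
    - [0, 0, 0]
    - [0, 0, 0]
    - [0, 0, 0]
  xyz:
    - [0, 0, 3]
    - [0, 0, 6]
    - [0, 0, 8.1]
    - [0, 0, 8.1]
    - [0, 0, 8.1]
    - [0.7, 0, 8.1]
    - [1.4, 0, 8.1]
    - [2.0, 0, 8.1]
  jaw: [0, 0, 0, 0, 0, 0, 0, 0]

```text
time_s: 7.3
eef_pos: [0.4827, -0.114, 0.123]
eef_rot: [0.001, 0.745, 0.667, 0.0]
wrist_force: [0.2, -0.5, 0.2]
opening: -0.0
grasp_force: 0.8
```

Call:
send_rows:
  dr:
    - [0, 0, 0]
    - [0, 0, 0]
    - [0, 0, 0]
    - [0, 0, 0]
    - [0, 0, 0]
    - [0, 0, 0]
    - [0, 0, 0]
    - [0, 0, 0]
  xyz:
    - [0.7, 0, 0]
    - [1.4, 0, 0]
    - [2.1, 0, 0]
    - [2.8, 0, 0]
    - [3.5, 0, 0]
    - [4.2, 0, 0]
    - [4.8, 0, 0]
    - [5.2, 0, 0]
  jaw: [0, 0, 0, 0, 0, 0, 0, 0]

```text
time_s: 8.3
eef_pos: [0.4879, -0.0621, 0.1222]
eef_rot: [-0.0, 0.745, 0.667, -0.0]
wrist_force: [0.3, -0.4, 0.6]
opening: -0.001
grasp_force: 0.8
```

```bash
python3 m.py e
```

```text
shift cm [-7.28 -0.02  0.02] turn [-0.   -0.    0.01] world [ 0.48  -0.134  0.122]
now case [ 1.000e-04 -1.972e-01  1.032e-01] F [ 0.3 -0.4  0.6] 8.3 -0.001263428265478167
disc [0.50968643 0.13384615] (40.02524185180664, 40.37557601928711) slot n 266 q 0.06259576359128308 white 166.0Traceback (most recent call last):
  File "m.py", line 13, in <module>
    g=cen(mask(hsv,(45,100,30),(80,255,255),(290,205,410,255)));r=cv2.minAreaRect(g);T=ray("top",r[0],.122)[:2]-D;print("tab case",T@X,T@Y,cv2.boundingRect(g))
  File "h.py", line 11, in cen
    return np.vstack([c for c in cs if len(c)>5])
           ~~~~~~~~~^^^^^^^^^^^^^^^^^^^^^^^^^^^^^
    return _nx.concatenate(arrs, 0, dtype=dtype, casting=casting)
           ~~~~~~~~~~~~~~~^^^^^^^^^^^^^^^^^^^^^^^^^^^^^^^^^^^^^^^
ValueError: need at least one array to concatenate
```

```bash
python3 -c "
from h import *
c=ctrl.camera('scene')[:,:,::-1];cv2.imwrite('pics/f.png',cv2.resize(c[110:260,235:435],None,fx=4,fy=4))"
```

```text
(no output)
```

View pics/f.png

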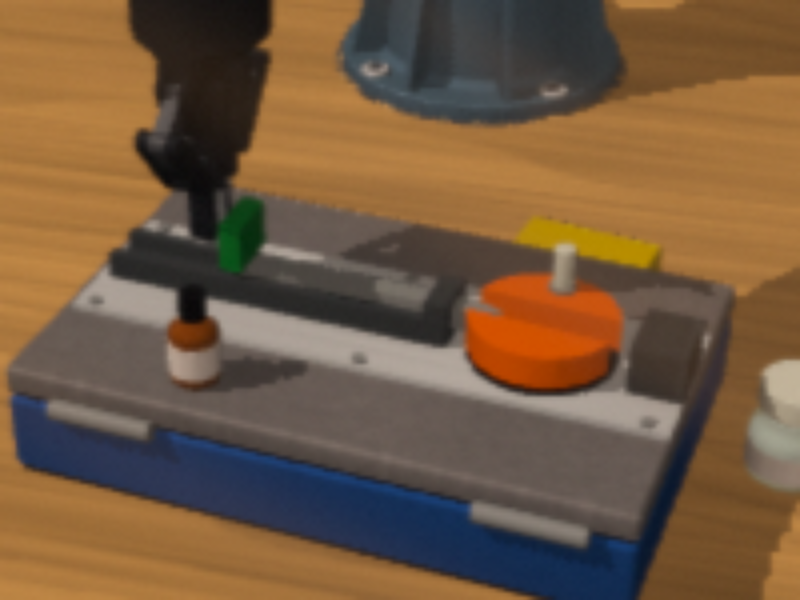

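The bar has advanced: tab at crop (243,235), nose entering the disc slot at (485,308). Continue.

Call:
send_rows:
  dr:
    - [0, 0, 0]
    - [0, 0, 0]
    - [0, 0, 0]
    - [0, 0, 0]
    - [0, 0, 0]
    - [0, 0, 0]
    - [0, 0, 0]
    - [0, 0, 0]
  xyz:
    - [0.6, 0, 0]
    - [1.2, 0, 0]
    - [1.8, 0, 0]
    - [2.4, 0, 0]
    - [3.0, 0, 0]
    - [3.6, 0, 0]
    - [4.2, 0, 0]
    - [4.8, 0, 0]
  jaw: [0, 0, 0, 0, 0, 0, 0, 0]

```text
time_s: 9.4
eef_pos: [0.4933, -0.0145, 0.1224]
eef_rot: [0.0, 0.745, 0.667, 0.0]
wrist_force: [-0.7, -1.6, -0.1]
opening: -0.002
grasp_force: 0.6
```

Call:
send_rows:
  dr:
    - [0, 0, 0]
    - [0, 0, 0]
    - [0, 0, 0]
    - [0, 0, 0]
    - [0, 0, 0]
    - [0, 0, 0]
    - [0, 0, 0]
    - [0, 0, 0]
  xyz:
    - [0.6, 0, 0]
    - [1.2, 0, 0]
    - [1.8, 0, 0]
    - [2.4, 0, 0]
    - [3.0, 0, 0]
    - [3.6, 0, 0]
    - [4.2, 0, 0]
    - [4.8, 0, 0]
  jaw: [0, 0, 0, 0, 0, 0, 0, 0]

```text
time_s: 10.4
eef_pos: [0.4984, 0.0334, 0.1222]
eef_rot: [-0.0, 0.745, 0.667, -0.0]
wrist_force: [-0.1, -0.9, -0.2]
opening: 0.003
grasp_force: 0.5
```

```bash
python3 -c "
from h import *
plan(0,-.093,.103)"
```

```text
shift cm [0.82 0.   0.02] turn [-0. -0.  0.] world [0.499 0.041 0.122]
now case [-0.     -0.1012  0.1032] F [-0.1 -0.9 -0.2] 10.4 0.0026877779439865783
```

Call:
send_rows:
  dr:
    - [0, 0, 0]
    - [0, 0, 0]
    - [0, 0, 0]
    - [0, 0, 0]
    - [0, 0, 0]
    - [0, 0, 0]
    - [0, 0, 0]
    - [0, 0, 0]
  xyz:
    - [0.15, 0, 0]
    - [0.3, 0, 0]
    - [0.4, 0, 0]
    - [0.5, 0, 0]
    - [0.6, 0, 0]
    - [0.7, 0, 0]
    - [0.8, 0, 0]
    - [0.8, 0, 0]
  jaw: [0, 0, 0, 0, 0, 0, 0, 0]

```text
time_s: 11.4
eef_pos: [0.4994, 0.0409, 0.1223]
eef_rot: [-0.0, 0.745, 0.667, 0.0]
wrist_force: [-0.6, -1.6, -1.5]
opening: -0.003
grasp_force: 0.2
```

Call:
send_rows:
  dr:
    - [0, 0, 0]
    - [0, 0, 0]
    - [0, 0, 0]
    - [0, 0, 0]
    - [0, 0, 0]
    - [0, 0, 0]
    - [0, 0, 0]
    - [0, 0, 0]
  xyz:
    - [0.05, 0, 0]
    - [0.1, 0, 0]
    - [0.15, 0, 0]
    - [0.2, 0, 0]
    - [0.2, 0, 0]
    - [0.2, 0, 0]
    - [0.2, 0, 0]
    - [0.2, 0, 0]
  jaw: [0, 0, 0, 0, 0, 0, 0, 0]

```text
time_s: 12.4
eef_pos: [0.4998, 0.0413, 0.1225]
eef_rot: [0.001, 0.745, 0.667, -0.001]
wrist_force: [-1.8, -8.8, 1.5]
opening: -0.003
grasp_force: 4.4
```

```bash
python3 -c "
from h import *
plan(0,-.093,.103)
c=ctrl.camera('scene')[:,:,::-1];cv2.imwrite('pics/g.png',cv2.resize(c[110:260,235:435],None,fx=4,fy=4))"
```

```text
shift cm [ 0.02 -0.05  0.05] turn [0.   0.03 0.  ] world [0.499 0.041 0.122]
now case [ 0.0005 -0.0932  0.1035] F [-1.8 -8.8  1.5] 12.4 -0.0032423554123103228
```

View pics/g.png

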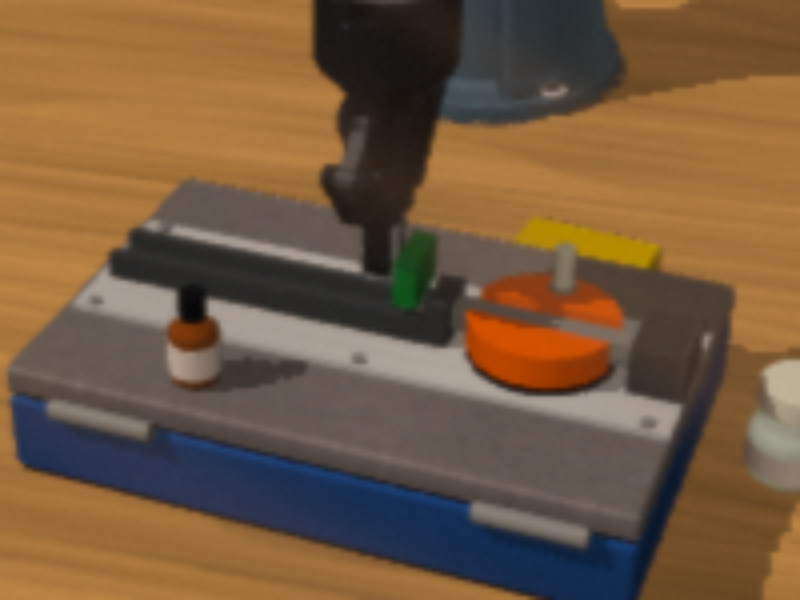

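The bar runs through the disc into the keeper, with the tab at (415,270) just short of the staple. The fingers stalled at y = −0.093, exactly the predicted home position, with the force up to 9 N. Back off and lift.

Call:
send_rows:
  dr:
    - [0, 0, 0]
    - [0, 0, 0]
    - [0, 0, 0]
    - [0, 0, 0]
    - [0, 0, 0]
    - [0, 0, 0]
    - [0, 0, 0]
    - [0, 0, 0]
  xyz:
    - [-0.7, 0, 0]
    - [-2, 0, 0]
    - [-3, 0, -2]
    - [-6, 0, -5]
    - [-10, 0, -8]
    - [-14, 0, -10]
    - [-18, 0, -10]
    - [-20, 0, -10]
  jaw: [0, 0, 0, 0, 0, 0, 0, 0]

```text
time_s: 13.45
eef_pos: [0.4772, -0.158, 0.2226]
eef_rot: [0.0, 0.746, 0.666, 0.0]
wrist_force: [-0.3, 0.3, 0.3]
opening: -0.001
grasp_force: 0.0
```

Call:
send_rows:
  dr:
    - [0, 0, 0]
    - [0, 0, 0]
    - [0, 0, 0]
    - [0, 0, 0]
    - [0, 0, 0]
    - [0, 0, 0]
    - [0, 0, 0]
    - [0, 0, 0]
  xyz:
    - [0, 0, 0]
    - [0, 0, 0]
    - [0, 0, 0]
    - [0, 0, 0]
    - [0, 0, 0]
    - [0, 0, 0]
    - [0, 0, 0]
    - [0, 0, 0]
  jaw: [0, 0, 0, 0, 0, 0, 0, 0]

```text
time_s: 14.45
eef_pos: [0.4776, -0.156, 0.2223]
eef_rot: [0.0, 0.745, 0.667, 0.0]
wrist_force: [-0.5, 0.9, 0.5]
opening: -0.003
grasp_force: 0.0
```

```bash
python3 m.py k
```

```text
shift cm [ 2.16 -0.02 10.03] turn [ 0. -0.  0.] world [ 0.48  -0.134  0.122]
now case [ 0.0003 -0.2917  0.2033] F [-0.5  0.9  0.5] 14.45 -0.003030760696022249
disc [0.50968921 0.13387536] (40.04020690917969, 40.32807540893555) slot n 56 q 0.20507377756817027 white 185.0
tab case -0.0002149808433405973 -0.07446635271944411 (306, 217, 9, 18)
```

View pics/k.png

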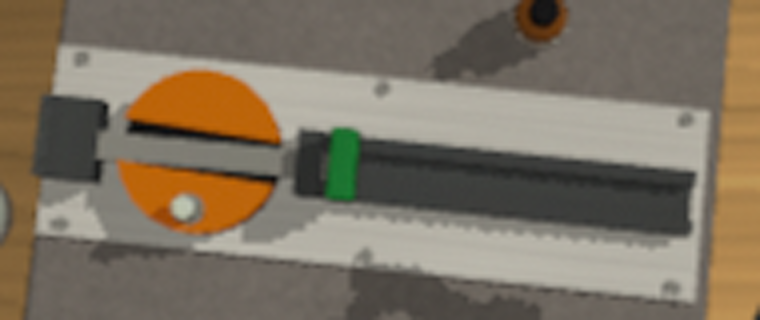

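The bar is home: tab centre at y = −0.0745, expected −0.075. The peg has not moved, at crop (183,207). The 0.2 slot reading isn't valid now, because the bar covers the slot. The bar itself holds the disc to about 0.08. Handing in.

```bash
python3 -c "
from bench import ctrl
print(ctrl.hand_in())"
```

```text
the job is handed in; nothing more can be done
None
```

The job is handed in, with no verdict returned: the disc is lined up (about 0.06 rad by camera before the bar went in), the bar is through it and against the keeper's end wall, and the arm is clear at about 14.5 s.

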